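# Snap the repaired quick-hitch hook onto the tester pin and prove its latch

### The job

Pick up the repaired quick-hitch hook, bring it level to the coupling tester on the bench and push its mouth onto the capped pin until the yellow sprung latch has flipped shut behind the pin. Then tug it gently back by its handle until the tester's red pointer stands steadily in the green band, and let go with the hook lying flat on the tester deck, still latched on the pin. Be gentle both ways: the pointer must never reach either red band, and leave the other things on the bench where they are.

Things in the scene. Friction and masses are not known exactly. Their poses are not given: they have to be found in the camera images.
- hook: Quick-hitch hook, 0.55 kg (0.45-0.7), loose, flat on the bench. Origin: under the handle's middle, on the underside; x to the mouth, z up. Red ribbed handle 80 long (x -40 to 40), 24 wide (y), 44 high: grasp across y from above. Then a dark steel plate 14 thick: neck 24 wide, from x = 57 a claw 54 wide. Pose unreadable while held.
- hook_mouth (a point): Middle of the hook's mouth on its underside plane, at the jaw tips, 129 ahead (x) of the hook's origin. The mouth is about 40 wide at the tips and narrows by x = 113 to the throat, 19 wide (y -9.5 to 9.5), whose bottom is at x = 75. Both are open above and below.
- hook_seat (a point): Point of the hook, on its underside plane, where the axis of the 14 mm pin lies when the throat's bottom rests on the pin: 82 ahead (x) of the hook's origin, y = 0. Axes as the hook's.
- latch_hinge (a point): Hinge axis of the yellow latch, on the +y jaw: hook x = 109, y = 13. Shut, the latch crosses 19.5 of the throat at x = 109, z 4 to 17. It opens inward only. It can flip shut only once the pin is within about 3 mm of the throat's bottom; push until the bottom bears on the pin. Once shut in, the pin has about 17 of free play along x.
- latch (a joint): Angle of the hook's yellow sprung latch in rad: 0 = shut, grows to at most 1.5 as it swings inward. Its spring gives 0.05 N m shut and 0.12 N m wide open: the pin opens it with a push of about 4 to 8 N, a little more with friction.
- tester: Coupling tester, fixed. Grey deck 345 long (x -150 to 195), 120 wide (y), top flat at z = 12. Origin on the bench under it; x is the way a hook is pushed on, z up. A steel pin stands on it near tester_mid. A blue head block, 60 long, 80 wide, 28 above the deck, begins 65 beyond the pin axis; on its top a scale with green and red bands and a red pointer.
- tester_mid (a point): Deck top, middle of the slot, 30 ahead of the tester's origin; axes as the tester's. The upright pin, 14 diameter, is at y = 0 and up to 22 before or beyond this point along x: this offset is NOT measured, see or feel for it. Its brass cap, 25 diameter, is 31 to 37 above the deck: a hook goes on only level below the cap, along +x.
- pull (a joint): Pointer reading in m: travel of the sprung pin from rest. Positive when pulled back along the tester's -x, negative when pushed on (+x). Spring 3 N per mm both ways. Green band 0.002 to 0.006 on the pull side; red begins at 0.006 pulled and at -0.006 pushed (18 N); stops at 0.010 either way.
- screwdriver: Red-handled screwdriver lying on the bench; a bystander. Origin on the underside at its middle.
- wrench: Stainless adjustable wrench lying on the bench; a bystander.
- mallet: Blue mallet with wooden handle lying on the bench, head 48 diameter; a bystander.
- socket_rail: Aluminium rail 220 x 30 with six upright sockets, 34 high, standing in the middle of the bench; a bystander.
- tin: Open aluminium tin, 76 diameter, 70 high, beyond the middle of the bench; a bystander.
Things that resemble listed ones, but are neither listed nor needed, are in the scene too. What is shaped like the hook but pink is not meant.

How it is judged:
By the outcome, as a careful person would: the job done as asked, in the order asked, and still so for the second after the job is handed in, with the robot touching nothing.
It also fails if it takes over 51 s, if anything falls off the work surface, if the arm or the gripper's body presses on something with over 40 N, if the wrist force passes 120 N, or if a joint passes its speed limit or range.

### The arm

A 6-joint arm with a two-finger parallel gripper is mounted at the origin on the work surface. World frame = base frame: x ahead of the robot, y to its left, z up, the work surface at z = 0. Lengths are in mm, angles in rad, forces in N, time in s.
With the tool pointing down it reaches from about 300 to 775 mm from the base axis. Payload 14.6 kg.
Tool frame: the origin (TCP) lies midway between the tips of the shut fingers; the grasp point (between the pads) lies 19 mm behind it; z points along the fingers, y is the line along which they close (so a half turn about z gives the same grasp; the last joint's range is limited). The gripper opens to 85 mm and grips with 20 to 120 N. Pads are 22 mm wide; open, the fingers measure 114 mm over their backs; the gripper's body (76 mm by 85 mm) begins 54 mm behind the grasp point. The pads swing forward as they close: fully open they stand 13 mm farther back than shut.
Start: joints at [-1.352, 0.3, 1.521, -0, 1.321, -0.067], TCP at [155.052, -527.682, 231.281] pointing down, gripper open.
Joint ranges: [-3.03, 3.03], [-0.79, 2.21], [0.23, 2.52], [-1.04, 4.18], [0, 3.07], [-2.55, 2.55]. Speed limits (rad/s): [2.22, 2.22, 2.57, 3.14, 3.14, 3.14].

### API

Orientations are given as a unit quaternion [w, x, y, z].
In Python, from workcell import r, kin, vision, job gives the robot as it stands. Calls block until the motion is done:
- r.movep(position, orientation): joint-space move of the TCP to a pose.
- r.servo_line(position, speed=150, frame=None, stop_force=None): straight line of the TCP; frame=None keeps the orientation; speed is the mean speed in mm/s. With stop_force (N) it stops when the force on the tool has changed by that much, and returns True; else False.
- r.goto_joints(angles): joint-space move.
- r.grip(opening, squeeze=None): opening from 0.0 (shut) to 1.0 (fully open); squeeze is the grip in N (None keeps the last); returns when the fingers have stopped.
- r.hold(seconds).
- kin.inverse_kinematics(position, orientation): joint angles nearest the present ones, or None.
- vision.read_camera(name): name is "scene" or "side" or "wrist"; returns the picture (480x640x3 uint8, blue, green, red); there is no depth.
- vision.get_calibration(name): a dict with "K" (3x3 intrinsics, pixels), "R" (3x3) and "t" (3): a world point X has camera coordinates R X + t. Camera axes: x right, y down, z forward; pixel columns grow to the right and rows downward; lengths in mm; the calibration is good to about 2 mm. A picture is of the moment at which its call begins: read the wrist's pose just before it. get_calibration takes no time and is no camera call; for the wrist camera it gives the pose at the moment of the call.
A pose or a line that the arm cannot do raises r.IKError and nothing moves.
- job.hand_in(): hands the job in; it is judged then, once.
Readings, each from a call of its own:
- r.read_time(): time.
- r.read_joint_positions(): joint angles.
- r.read_qvel(): joint speeds.
- r.read_tau(): joint torques, N m.
- r.read_ee_pos(): TCP position.
- r.read_eef_rot(): TCP orientation.
- r.read_contact_force(): force on the tool from outside, world axes, zero at the start.
- r.read_wrist_torque(): the same for the moment, N m.
- r.read_gripper_width(): opening from 0.0 (shut) to 1.0 (fully open).
- r.read_grasp_force(): force on a finger pad.
Only numpy, scipy, OpenCV 4.12 (cv2) and the standard library are available. Lean on these libraries where they do the work, as an engineer would, in place of code of your own. Each camera call takes 0.05 s, during which the arm holds its last target. There are 200 camera calls.

## Working session

There is one attempt and no reset: what is moved stays moved. The work goes in short steps, each a Python script; the robot and the scene stay as the last script left them, time stands still between calls to the robot, and variables do not carry over. Pictures are saved under pics/ and viewed, at most 10 in all, crops included, and the job is handed in when it is done.

```bash
mkdir -p pics; ls
python3 - <<'E'
from workcell import r,kin,vision,job
import cv2,numpy as np
for n in ("scene","side"):
    im=vision.read_camera(n); cv2.imwrite(f"pics/{n}0.png",im)
    c=vision.get_calibration(n); print(n,np.round(c["K"],1).tolist(),np.round(c["R"],3).tolist(),np.round(c["t"]).tolist())
print(r.read_time(),r.read_eef_rot())
E
```

```text
pics
scene [[508.4, 0.0, 320.0], [0.0, 508.4, 244.1], [0.0, 0.0, 1.0]] [[0.17, 0.985, 0.01], [0.639, -0.103, -0.762], [-0.75, 0.136, -0.647]] [-91.0, -286.0, 1710.0]
side [[545.4, 0.0, 317.6], [0.0, 545.4, 233.4], [0.0, 0.0, 1.0]] [[-0.872, -0.49, 0.004], [-0.347, 0.612, -0.711], [0.346, -0.621, -0.703]] [457.0, 218.0, 1523.0]
0.1 [-5.22162114e-04  9.89808279e-01  1.42405397e-01 -3.64960282e-05]
```

View pics/scene0.png

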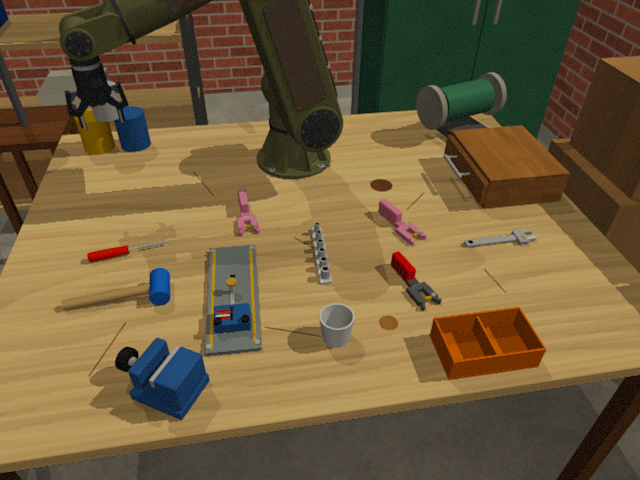

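View pics/side0.png

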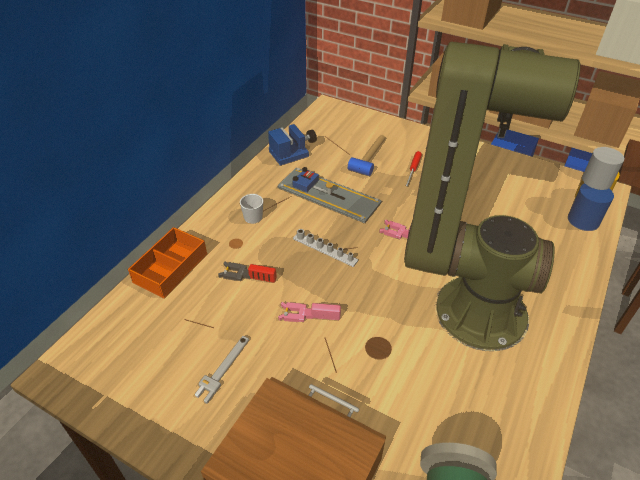

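Scene view: the red-handled hook is at about (403,267), with its claw toward (430,295). The tester deck has corners at about (210,249), (256,246), (260,350) and (207,353), and the brass cap is near (231,282). In the side view the hook handle is at about (262,273).

```bash
cat > h.py <<'E'
from workcell import r,kin,vision,job
import cv2,numpy as np
def ray(c,uv,z):
    "pixels (n,2) -> world points on the plane z"
    uv=np.atleast_2d(np.asarray(uv,float)); K,R,t=(np.array(c[k],float) for k in "KRt")
    d=np.c_[uv,np.ones(len(uv))]@np.linalg.inv(K).T@R; o=-R.T@t
    return o+d*((z-o[2])/d[:,2])[:,None]
def mask(im,lo,hi):
    return cv2.inRange(cv2.cvtColor(im,cv2.COLOR_BGR2HSV),lo,hi)
def red(im): return mask(im,(0,170,60),(6,255,255))|mask(im,(175,170,60),(180,255,255))
def blobs(m,amin=20):
    n,l,s,c=cv2.connectedComponentsWithStats(m); return [(np.round(c[i],1),s[i].tolist(),l==i) for i in range(1,n) if s[i,4]>=amin]
def Q(yaw): # tool down, tool x along yaw
    return np.array([0,np.cos(yaw/2),np.sin(yaw/2),0])
E
python3 - <<'E'
from h import *
for n in ("scene","side"):
    im=cv2.imread(f"pics/{n}0.png"); c=vision.get_calibration(n)
    for b in blobs(red(im)): print(n,b[0],b[1],ray(c,b[0],22)[0].round())
c=vision.get_calibration("scene")
print(ray(c,[(210,249),(256,246),(260,350),(207,353)],12).round(),ray(c,[(231,282)],49).round(), ray(c,[(430,296)],14).round())
print(vision.get_calibration("wrist"),r.read_ee_pos())
E
```

```text
scene [107.4 253.2] [87, 246, 42, 16, 357] [ 424. -535.   22.]
scene [403.  266.2] [391, 252, 25, 30, 384] [593. 202.  22.]
scene [222.6 310.5] [217, 310, 13, 2, 24] [ 670. -249.   22.]
scene [223.9 317.2] [218, 316, 12, 3, 22] [ 691. -247.   22.]
side [415.5 160.5] [410, 151, 12, 20, 115] [ 413. -528.   22.]
side [261.6 272. ] [248, 264, 28, 18, 316] [602. 195.  22.]
[[ 437. -277.   12.]
 [ 444. -157.   12.]
 [ 788. -174.   12.]
 [ 778. -286.   12.]] [[ 608. -225.   49.]] [[696. 238.  14.]]
{'K': array([[431.79916158,   0.        , 318.1343171 ],
       [  0.        , 431.79916158, 236.75214841],
       [  0.        ,   0.        ,   1.        ]]), 'R': array([[ 2.82786953e-01, -9.59182503e-01, -6.82621392e-04],
       [-9.08120078e-01, -2.67961658e-01,  3.21736651e-01],
       [-3.08787083e-01, -9.03630250e-02, -9.46828950e-01]]), 't': array([-550.12025637,  -42.07760406,  380.69019574])} [ 155.00840982 -527.47148296  230.76649402]
```

Run:
```python
from h import *
import pickle
D={}
for n,p,y in (("t",[570,-222,230],-.04),("h",[615,205,190],.36)):
    r.movep(p,Q(y)); D[n]=c=vision.get_calibration("wrist"); im=vision.read_camera("wrist"); cv2.imwrite(f"pics/{n}1.png",im)
    print(r.read_time(),r.read_ee_pos(),r.read_joint_positions())
pickle.dump(D,open("cal.pkl","wb"))
```

```text
2.0167 [ 569.60085194 -222.8510588   230.03675069] [-4.32776784e-01  4.39460595e-01  1.33428058e+00 -7.72181619e-05
  1.36785324e+00  1.17909221e+00]
3.65 [615.40286894 203.79339005 190.17794607] [ 2.63344470e-01  5.52528931e-01  1.26109601e+00 -1.20679171e-04
  1.32771491e+00  1.47584922e+00]
```

View pics/t1.png

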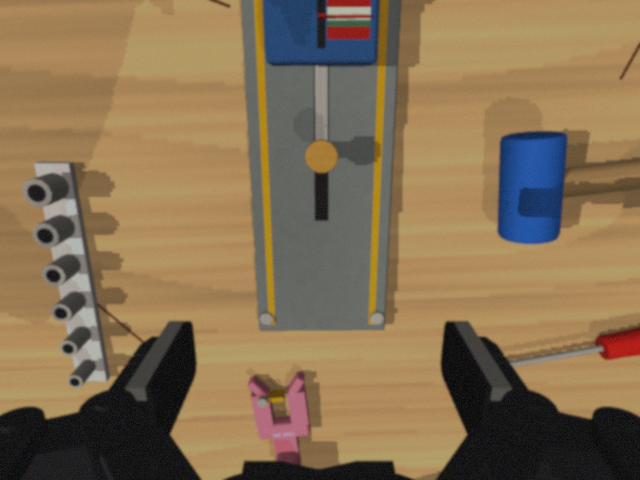

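View pics/h1.png

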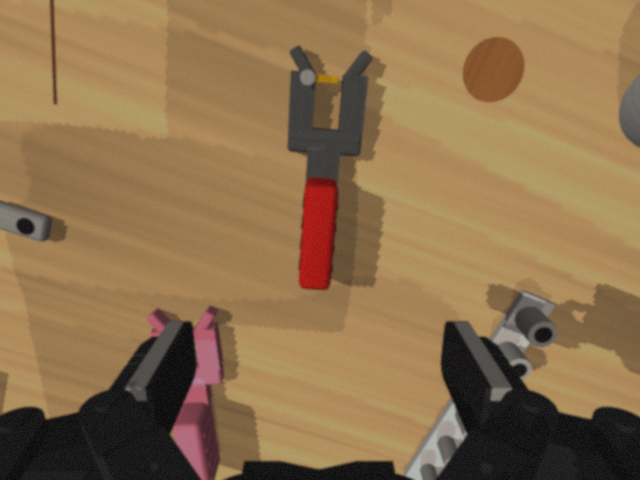

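Tester view: the brass cap is at (321,156), the deck's front edge at row 329 (columns 260–385), and yellow stripes lie along both sides. Hook view: the red handle spans (320,180) to (314,288), and the jaw tips are at about (297,48) and (368,55).

Run:
```python
from h import *
import pickle
D=pickle.load(open("cal.pkl","rb"))
im=cv2.imread("pics/h1.png"); c=D["h"]
b=max(blobs(red(im)),key=lambda b:b[1][4]); print(b[0],b[1])
rows=np.arange(205,280); mid=np.array([[np.nonzero(b[2][v])[0].mean(),v] for v in rows])
w=np.array([np.ptp(np.nonzero(b[2][v])[0])+1 for v in rows])
P=ray(c,mid,44)[:,:2]; d=P[0]-P[-1]; vx,vy,x0,y0=cv2.fitLine(P.astype(np.float32),cv2.DIST_L2,0,.01,.01).ravel()
u=np.array([vx,vy]); u*=np.sign(u@d); yaw=np.arctan2(u[1],u[0])
rear=ray(c,[(314,b[1][1]+b[1][3])],44)[0,:2]; 
o=np.array([x0,y0])+u*((rear-[x0,y0])@u+40)
print("hook",o,"yaw",yaw,"width",w.mean(), np.linalg.norm(np.diff(ray(c,[(300,240),(300+w.mean(),240)],44),axis=0)))
n=np.array([-u[1],u[0]])
for nm,uv,z in (("tipL",(296,47),14),("tipR",(366,53),14),("hinge",(307,77),18),("clawrear",(325,152),14),("handle front",(321,180),14)):
    q=ray(c,[uv],z)[0,:2]-o; print(nm,(q@u).round(1),(q@n).round(1))
im=cv2.imread("pics/t1.png"); c=D["t"]
y=mask(im,(18,110,110),(32,255,255)); y[:, :235]=0; y[:,405:]=0; y[325:]=0
bb=sorted([b for b in blobs(y,100)],key=lambda b:-b[1][4]); L=[]
for b in bb: print(b[0],b[1])
for lo,hi in ((240,290),(350,400)):
    m=y.copy(); m[:,:lo]=0; m[:,hi:]=0; v,uu=np.nonzero(m); P=ray(c,np.c_[uu,v],12)[:,:2].astype(np.float32)
    f=cv2.fitLine(P,cv2.DIST_HUBER,0,.01,.01).ravel(); f[:2]*=np.sign(f[0]); L.append(f); print(f, "yaw",np.arctan2(f[1],f[0]))
for nm,uv,z in (("cap top",(321,156),49),("cap low",(321,156),43),("front L",(260,330),12),("frontR",(385,328),12),("head",(321,65),40)):
    print(nm,ray(c,[uv],z)[0])
cm=mask(im[120:190,290:355],(12,120,100),(25,255,255)); print([(b[0]+[290,120],b[1]) for b in blobs(cm,50)])
```

```text
[317.7 232.8] [299, 178, 39, 112, 3493]
hook [599.78255121 198.01117917] yaw 0.2870831 width 32.17333333333333 22.80151875874487
tipL 126.1 23.6
tipR 125.8 -24.2
hinge 107.4 14.8
clawrear 57.1 -1.5
handle front 36.2 -0.1
[264.1 153.5] [254, 0, 22, 325, 2501]
[377.8 156.2] [368, 0, 20, 325, 2388]
[321.1 156.1] [305, 140, 33, 33, 810]
[238.1  51.7] [235, 17, 9, 65, 426]
[400.6 235.5] [394, 211, 11, 49, 323]
[240.3 138.9] [235, 129, 12, 21, 196]
[241.9 188. ] [235, 182, 16, 13, 144]
[242.3 257.4] [235, 250, 18, 13, 115]
[ 9.9930006e-01 -3.7408233e-02  6.0076740e+02 -1.7896432e+02] yaw -0.03741696
[ 9.9949425e-01 -3.1800129e-02  5.9526514e+02 -2.7424149e+02] yaw -0.03180549
cap top [ 606.22507682 -226.87474205   49.        ]
cap low [ 605.36226109 -226.88375213   43.        ]
front L [ 438.78373782 -162.66063436   12.        ]
frontR [ 436.15323264 -281.60475792   12.        ]
head [ 669.69509316 -229.33800096   40.        ]
[(array([321.2, 156. ]), [15, 20, 33, 33, 834])]
```

```bash
cat >> h.py <<'E'
TY=-.0346; TU=np.array([np.cos(TY),np.sin(TY)]); PIN=np.array([606.,-226.9])
def tp(s,z): # TCP for hook origin s mm before (-) the pin, underside at height z
    return [*(PIN+TU*s),z+10]
def st(): print(round(r.read_time(),2),r.read_ee_pos().round(1),"F",np.round(r.read_contact_force(),1),"T",np.round(r.read_wrist_torque(),2),"w",round(r.read_gripper_width(),3))
E
python3 - <<'E'
from h import *
o=np.array([598.8,197.7]); q=Q(.287)
r.grip(.65); r.movep([*o,90],q); r.servo_line([*o,10],speed=80,stop_force=15); st()
r.grip(0,squeeze=80); st()
r.servo_line([*o,30],speed=60); r.servo_line([*o,130],speed=120); st()
r.movep([*tp(-155,60)],Q(TY)); st()
r.servo_line(tp(-153,16),speed=60); r.hold(.2); st()
im=vision.read_camera("wrist"); cv2.imwrite("pics/w2.png",im)
E
```

```text
5.7 [599.1 197.8  10.6] F [-0.9 -0.3 -0.1] T [ 0.01 -0.03  0.05] w 0.653
6.09 [599.1 197.8  10.6] F [-2.  -0.2  6.1] T [-0.12  0.22  0.04] w 0.269
7.56 [598.4 197.6 129. ] F [ 0.   0.4 -3.5] T [-0.1   0.25  0.04] w 0.269
9.2 [ 451.7 -221.    70.2] F [-0.9  0.  -5.5] T [-0.01  0.23  0.02] w 0.27
10.28 [ 453.2 -221.7   26.3] F [-0.8 -0.2 -4.8] T [-0.01  0.24  0.04] w 0.27
```

View pics/w2.png

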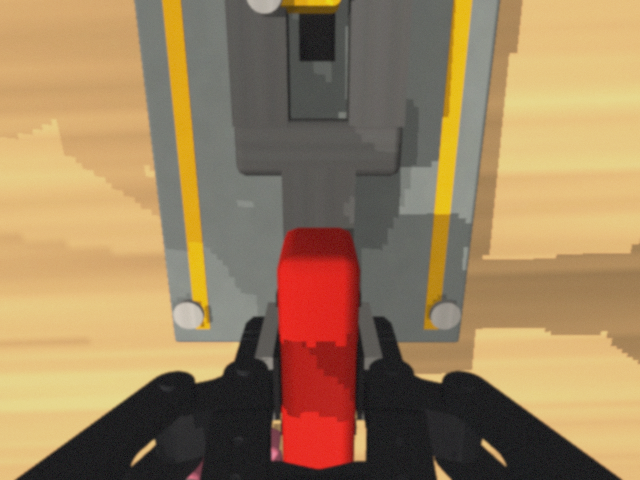

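The hook is held straight and centred: its throat (columns 290–348) sits over the slot (299–335), and there is clear deck ahead of it. Next I push on in stages.

Run:
```python
from h import *
print(r.servo_line(tp(-122,16),speed=40,stop_force=8)); st()
for s in (-110,-98,-90,-86,-83,-81):
    hit=r.servo_line(tp(s,16),speed=25,stop_force=13); print(s,hit); st()
    if hit: break
    if -r.read_contact_force()[0]>13: break
cv2.imwrite("pics/w3.png",np.vstack([vision.read_camera("wrist")[:240], cv2.resize(vision.read_camera("scene")[230:360,160:340],(640,360),interpolation=cv2.INTER_CUBIC)]))
```

```text
False
11.26 [ 483.9 -222.7   25.9] F [-0.6  0.8 -5.2] T [-0.01  0.28  0.  ] w 0.266
-110 False
11.89 [ 495.7 -222.9   25.7] F [-7.4  1.9 -1.5] T [0.19 1.1  0.1 ] w 0.272
-98 False
12.53 [ 507.3 -222.6   25.2] F [-5.6  4.9 -5. ] T [0.93 1.27 0.49] w 0.277
-90 False
12.99 [ 516.1 -222.9   25.5] F [-1.2  7.1 -5.4] T [1.06 0.41 0.53] w 0.265
-86 False
13.3 [ 520.3 -224.    26. ] F [-0.4 -0.2 -4.7] T [0.01 0.26 0.02] w 0.267
-83 False
13.57 [ 523.2 -224.1   26.1] F [-0.  -0.5 -4. ] T [-0.03  0.27  0.  ] w 0.272
-81 False
13.82 [ 525.  -224.1   25.9] F [-1.6 -0.4 -3.7] T [-0.08  0.35 -0.02] w 0.268
```

View pics/w3.png

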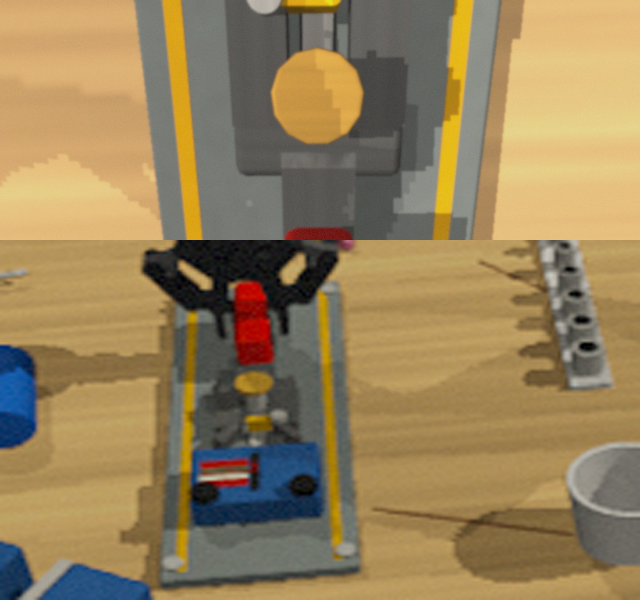

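The latch is a closed yellow bar in front of the cap, at (314,3) in the wrist crop, so it looks flipped shut. I press until the throat bears on the pin, lower the hook to the deck, then tug.

Run:
```python
from h import *
print(r.servo_line(tp(-75,16),speed=15,stop_force=6)); r.hold(.2); st()
s0=(r.read_ee_pos()[:2]-PIN)@TU; f=-r.read_contact_force()[0]; s0-=f/3; print("seat s",s0)
r.servo_line(tp(s0-6,16),speed=25); st()
print(r.servo_line(tp(s0-6,10),speed=12,stop_force=4)); r.hold(.2); st()
z=r.read_ee_pos()[2]-10
hit=False; s=s0-13
r.servo_line(tp(s,z),speed=25); r.hold(.2); st()
F0=r.read_contact_force()[0]
while s>s0-24:
    s-=1; r.servo_line(tp(s,z),speed=10); r.hold(.1); F=r.read_contact_force()[0]; print(round(s-s0,1),round(F,1))
    if F-F0>9: break
r.hold(.3); st()
cv2.imwrite("pics/w4.png",np.vstack([vision.read_camera("wrist")[:240], cv2.resize(vision.read_camera("scene")[230:360,160:340],(640,360),interpolation=cv2.INTER_CUBIC)]))
```

```text
True
14.41 [ 526.  -223.7   24.6] F [-3.8 -0.9 -3. ] T [-0.06  0.74 -0.02] w 0.276
seat s -81.3280276683784
14.86 [ 518.8 -223.9   26.1] F [-0.2 -0.9 -3.9] T [0.01 0.2  0.05] w 0.272
True
15.43 [ 518.9 -223.9   22.6] F [-1.6  0.6  5.4] T [-0.06 -0.09 -0.04] w 0.269
16.04 [ 511.6 -223.7   22.6] F [-4.6 -0.1  5. ] T [-0.1   0.13 -0.05] w 0.271
-14.0 1.4
-15.0 2.8
-16.0 1.5
-17.0 1.1
-18.0 2.0
-19.0 4.8
18.44 [ 505.8 -223.5   22.6] F [ 4.7 -0.2  2.7] T [-0.24 -1.29  0.02] w 0.272
```

View pics/w4.png

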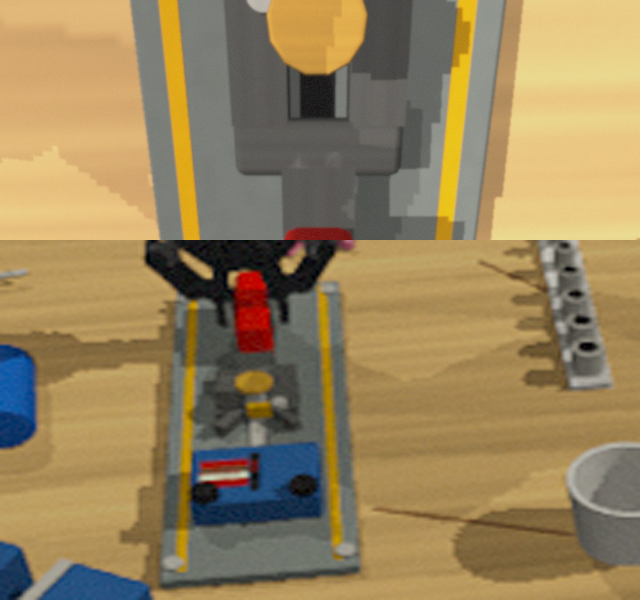

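The latch has caught the pin (the cap now sits at the latch end of the throat, wrist crop (317,20)). I pull on until the force shows mid-green, then cross-check by the cap's near edge.

Run:
```python
from h import *
p0=r.read_ee_pos(); s=(p0[:2]-PIN)@TU; z=p0[2]-10
def edge(tag):
    c=vision.get_calibration("wrist"); im=vision.read_camera("wrist"); m=mask(im,(12,120,100),(25,255,255)); m[:,:260]=0; m[:,375:]=0
    b=max([b for b in blobs(m,100) if b[0][1]<120],key=lambda b:b[1][4]); print(tag,"cap near edge",ray(c,[(318,b[1][1]+b[1][3])],46)[0].round(1)[:2])
edge("start")
s=-81.33-19
for i in range(6):
    s-=.7; r.servo_line(tp(s,z),speed=8); r.hold(.1); F=r.read_contact_force()[0]; print(round(s+81.33,1),round(F,1))
    if F>11.5: break
r.hold(.5); st(); edge("end")
```

```text
start cap near edge [ 592.8 -226.8]
-19.7 6.0
-20.4 6.6
-21.1 7.8
-21.8 9.4
-22.5 11.6
20.84 [ 502.9 -223.3   22.7] F [10.7 -1.  -2. ] T [-0.2  -2.03 -0.06] w 0.269
end cap near edge [ 590.1 -226.7]
```

Run:
```python
from h import *
r.hold(.8); st(); z=r.read_ee_pos()[2]-10
r.servo_line(tp(-81.33-17.5,z),speed=15); r.hold(.2); st()
r.servo_line(tp(-81.33-17.5,z-.6),speed=10,stop_force=5); st()
r.grip(.6); p=r.read_ee_pos(); r.servo_line([p[0],p[1],110],speed=80); r.servo_line([p[0]-30,p[1],230],speed=150); r.hold(.3); st()
cv2.imwrite("pics/w5.png",vision.read_camera("wrist")); cv2.imwrite("pics/s5.png",vision.read_camera("scene"))
cv2.imwrite("pics/side5.png",cv2.resize(vision.read_camera("side")[150:270,250:410],(800,600),interpolation=cv2.INTER_CUBIC))
```

```text
21.69 [ 502.9 -223.3   22.7] F [ 9.6  0.3 -1.9] T [-0.16 -1.96 -0.08] w 0.269
22.38 [ 506.7 -223.4   22.6] F [-2.2  0.8  6.1] T [-0.07 -0.38  0.03] w 0.269
22.62 [ 506.7 -223.4   22.5] F [-5.1  2.4 13.4] T [ 0.07  0.11 -0.08] w 0.269
25.53 [ 476.9 -223.3  229.5] F [ 0.2 -0.2 -0.7] T [-0.03  0.02  0.1 ] w 0.6
```

View pics/w5.png

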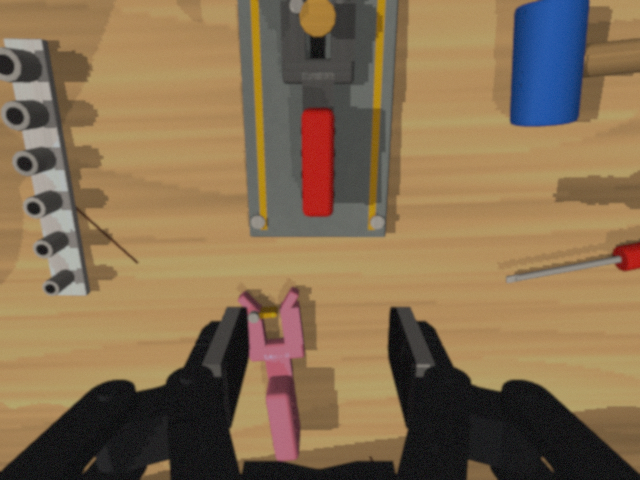

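View pics/side5.png

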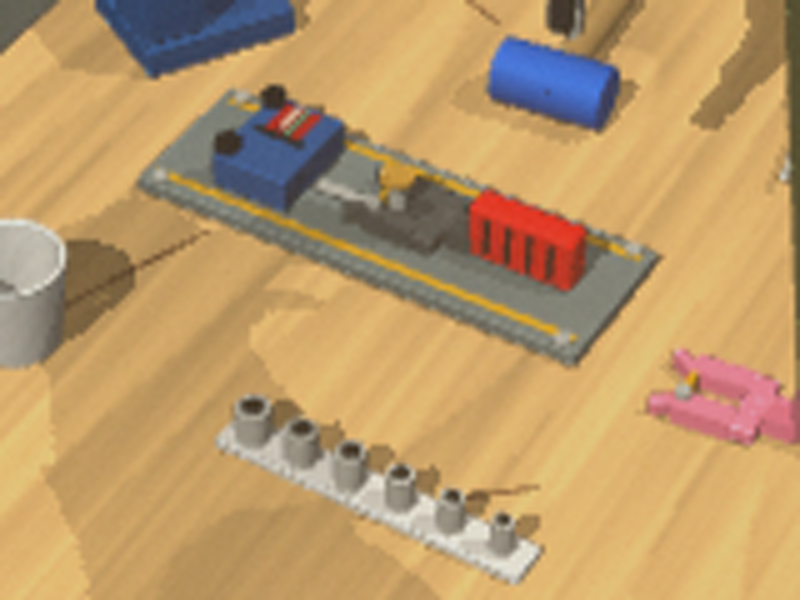

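The wrist view shows the hook released on the deck (handle 318,160) with the cap at (317,17), at the latch end of the throat. The side view shows it lying flat with the bystanders undisturbed.

```bash
python3 -c "
from h import *
print(job.hand_in())"
```

```text
the job is handed in; nothing more can be done
None
```

The job is handed in: the hook was pushed on until it latched, then tugged back and held about 1.5 s at roughly 10 N (about 3.3 mm, mid-green, judged from wrist force rather than read off the pointer), eased forward about 4 mm before I opened the gripper, and left flat on the deck with the pin still latched and the bystanders in view undisturbed.

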